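# Pack up the sample case

## Robot

A 6-joint arm with a two-finger parallel gripper is mounted at the origin on the work surface. World frame = base frame: x ahead of the robot, y to its left, z up, the work surface at z = 0. Lengths are in m, angles in rad, forces in N, time in s.
With the tool pointing down it reaches from about 0.25 to 0.85 m from the base axis. Payload 12.5 kg.
Tool frame: the origin (TCP) lies at the very end of the fingers, on their centre line; the grasp point (between the pads) lies bot.tcp_to_grasp behind it (bot.tcp_to_grasp is the distance from the TCP to the grasp point, in m); z points along the fingers, y is the line along which they close (so a half turn about z gives the same grasp; the last joint's range is limited). The gripper opens to 93 mm and grips with 3 to 60 N. Pads are 15 mm wide; open, the fingers measure 128 mm over their backs; the gripper's body (75 mm by 188 mm) begins 65 mm behind the grasp point.
Start: joints at [-1.212, 0.351, 1.652, -0, 1.139, -0.085], TCP at [0.236, -0.497, 0.219] pointing down, gripper open.
Joint ranges: [-2.75, 2.75], [-0.79, 2.1], [0.01, 2.65], [-1.57, 4.71], [0.07, 3.14], [-2.87, 2.87]. Speed limits (rad/s): [2.22, 2.22, 2.79, 3.14, 3.14, 3.14].

## Interface

Orientations are given as a unit quaternion [w, x, y, z].
In Python, from rig import bot gives the robot as it stands.
- The arm moves only by the tool jog_arm, never from a script. Its argument "targets" is text: rows parted by semicolons, each of 7 numbers parted by spaces: the turn, a rotation vector about the tool's x, y, z as a fraction of full scale, then the shift along the tool's x, y, z as a fraction of full scale, then the finger opening in mm, from 0 to 93. In form: rx ry rz tx ty tz claw; .... A call has 1 to 12 rows; each row shifts and turns the commanded pose from where the row before left it, along the tool's axes as they then stand; what a row does not reach is not made up. Full scale, the value 1, is 400 mm for a shift and 1.5 rad for a turn. A row lasts 1/8 s, in which the tool goes at most 62.5 mm and 10.7 degrees, less where a joint would pass 70% of its speed; a pose out of reach is approached as far as the arm can. A call with a number of a shift or a turn outside -1 to 1 is refused whole. A call with a gripper value outside its range is refused whole. The fingers move at their own pace and stop on an object; "squeeze" is the grip in N (left out, the last holds). Time passes only in rows, so rows that do not move let the fingers close. It gives the time, the measured TCP pose, the force, the opening and the grip force at its end, in the units of the state.
- bot.get_state(): the state, without advancing time (a new reading comes with each control period).
- bot.get_image(name): name is "scene" or "top"; returns a dict with "img" (400x640x3 uint8, red, green, blue), "intrinsics" (3x3 intrinsics, pixels), "k1" (the pictures are not rectified: a ray, as slopes to the right and down, at radius r is drawn at 1 + k1 r^2 times it, then the intrinsics apply), "pose" (4x4, takes a point from camera to world coordinates). Camera axes: x right, y down, z forward; pixel columns grow to the right and rows downward; lengths in m; the calibration is good to about 2 mm. A picture is of the moment at which its call begins. There is no depth.
- bot.finish_job(): hands the job in; it is judged then, once.
Trained networks look in a picture, given as the dict that the camera call returned (one of the last four; its "shot" number tells which), for a name from the list of things; names that differ only in an ending like _2 or _b are one class to them, and where a whole thing is asked for, a point or a joint stands for the part that bears it (a point fixed in the world has none). Each returns a list of dicts, best first, with "conf" (0 to 1); they miss things now and then, are a little off and sometimes report something else, mostly with a low value. They report only what shows in the picture. A call takes as long as a camera call.
- bot.search_frame(query, picture): "location" ([x, y, z] in m, in the coordinates of the camera as it stood for that picture, good to about 4 mm: the middle of the surface that is visible of it).
- bot.pinpoint(query, picture): "location" ([x, y, z] in m, in the coordinates of the camera as it stood for that picture, good to about 4 mm: a listed point, or the origin of a listed thing).
The state is a dict: "t": time; "joints": joint angles; "joint_vel": joint speeds; "joint_efforts": joint torques, N m; "ee_pos": TCP position; "ee_rot": TCP orientation; "wrist_force": force on the tool from outside, world axes, zero at the start; "ft_torque": the same for the moment, N m; "grip_width": finger opening in m; "grasp_force": force on a finger pad.
Only numpy, scipy, OpenCV 4.12 (cv2) and the standard library are available. Lean on these libraries where they do the work, as an engineer would, in place of code of your own. Each camera call takes 0.05 s, during which the arm holds its last target. There are 200 camera calls.

## Task

Pack up the sample case on the cutting table: with the fingertips push the upright inner leaf over until it lies down flat over the leather samples and bobbins, and only then push the big cover over from behind until it is fully shut on the case. Nothing needs gripping; push gently and leave the thread cones and the other things around the case standing where they are.

Things in the scene. Friction and masses are not known exactly. Their poses are not given: they have to be found in the camera images.
- case: Open grey plastic case, outside 240 (its x) x 200 (its y) x 75 mm high, walls 5 mm, fixed to the table; holds leather samples and bobbins up to 46 mm high. Origin: centre of its underside on the table. Its z is up; seen from the robot its y points roughly left, with the cover hinge along its +y rim and the leaf hinge inside its -y wall; both hinges run along its x.
- cover (a joint): Angle of the cover, rad: 0 shut, 1.57 upright, at most 2.2 (leaning outwards, away from the case). Grey flat plate 240 x 200 x 7 mm, about 0.3 kg, a 70 mm wide lip standing 11 mm past the middle of its free edge. Hinge axis (on the inner face) in the case frame: y = +100 mm, z = 75.5 mm. The friction hinge (0.5 Nm) keeps it wherever it is left; 1 to 4 N near the free edge pushes it.
- cover_edge (a point): Middle of the cover's free edge on its outer face (the face that is on top when shut), 200 mm from the hinge axis, the lip not counted.
- leaf (a joint): Angle of the inner leaf, rad: 0 folded flat into the case, 1.57 upright, at most 1.65. Plywood plate 218 (along the hinge) x 168 x 5 mm, about 0.12 kg. Hinge axis (on the leaf's underside when flat) in the case frame: y = -88 mm, z = 58 mm; it folds down towards case +y and when flat its top is at 63 mm. The friction hinge (about 0.16 Nm) keeps it wherever it is left; about 1 to 2 N pushes it.
- leaf_edge (a point): Middle of the leaf's free edge, on the face that is underneath when flat (facing the cover while upright), 168 mm from the hinge axis.
- cone_a: Bystander: teal cone of thread, 60 mm across, 128 mm high, loose, standing beside the case on the leaf's side. Origin: centre of its underside.
- cone_b: Bystander: crimson cone of thread, same size as the other, loose, nearer the robot. Origin: centre of its underside.
- pot: Bystander: white ceramic cup, 72 mm across, 85 mm high, loose, standing behind the open cover. Origin: centre of its underside.
- tape: Bystander: lying tan roll, 90 mm across, 25 mm high, loose, on the far side of the case. Origin: centre of its underside.
- stack: Bystander: stack of leather samples, about 91 x 108 x 30 mm, loose, behind the open cover beside the cup. Origin: centre of its underside.
- brush: Bystander: glue brush lying along its x, 180 mm long, loose, beyond the cones. Origin: on its underside, near the middle.
- tin: Bystander: low aluminium pin tin, 68 mm across, 28 mm high, loose. Origin: centre of its underside.

How it is judged:
On the way, in this order (a step that is already met when the one before it is completed fails the run):
1. the leaf lies flat in the case while the cover still stands open (value of joint leaf below 0.06 rad and value of joint cover above 1.1 rad), for 0.2 s.
2. the cover is shut over the flat leaf (value of joint cover below 0.04 rad and value of joint leaf below 0.06 rad), for 0.2 s.
At the end, for the whole second after the job is handed in: The leaf lies flat (within 0.06 rad), the cover is shut over it (within 0.04 rad, about 8 mm at its free edge) and at rest, and every bystander is within 30 mm of where it stood (all of step 2 and velocity of joint cover between -0.05 and 0.05 rad/s and distance of each of cone_a, cone_b, pot, tape, stack, brush, tin from where it was at the start of the episode below 0.03 m); the robot touches nothing.
It fails at once if the cover is swung down while the leaf still stands (value of joint cover below 1 rad and value of joint leaf above 0.3 rad).
It fails at once if a bystander is shifted more than 30 mm, carried or lifted (not (distance of cone_a from where it was at the start of the episode below 0.03 m) or not (distance of cone_b from where it was at the start of the episode below 0.03 m) or not (distance of pot from where it was at the start of the episode below 0.03 m) or not (distance of tape from where it was at the start of the episode below 0.03 m) or not (distance of stack from where it was at the start of the episode below 0.03 m) or not (distance of brush from where it was at the start of the episode below 0.03 m) or not (distance of tin from where it was at the start of the episode below 0.03 m)).
It fails at once if a cone or the cup is tipped over (angle between any of cone_a, cone_b, pot's own z axis and vertical above 0.5 rad).
It fails at once if the leaf or the cover is forced (more than 60 N) (contact force between the fingers and leaf above 60 N or contact force between the fingers and cover above 60 N).
It also fails if it takes over 64 s, if anything falls off the work surface, if the arm or the gripper's body presses on something with over 40 N, if the wrist force passes 120 N, or if a joint passes its speed limit or range.

## Working session

There is one attempt and no reset: what is moved stays moved. The work goes in short steps, Python scripts to look and compute and a tool call to move; the robot and the scene stay as the last step left them, time stands still between calls to the robot, and variables do not carry over. Pictures are saved under pics/ and viewed, at most 10 in all, crops included, and the job is handed in when it is done.

Besides the shell and the picture viewer there is one more tool, called after "Call:" as name(argument=value, ...), one argument or row to a line, values as JSON. jog_arm: Moves the arm, as the interface text tells. Its arguments: {"type":"object","properties":{"targets":{"type":"string"},"squeeze":{"type":"number"}},"required":["targets"]}

```bash
mkdir -p pics; cat > h.py <<'E'
import numpy as np, cv2
from rig import bot
def W(im,p): return (im["pose"]@np.r_[p,1])[:3]
def find(names,cams=("scene","top"),save=None):
    for c in cams:
        im=bot.get_image(c)
        if save: cv2.imwrite(f"pics/{save}_{c}.png",im["img"][:,:,::-1])
        for n in names:
            r=bot.pinpoint(n,im)[:2]
            print(c,n,[(W(im,d["location"]).round(3).tolist(),round(d["conf"],2)) for d in r])
E
python3 - <<'E'
from h import *
find(["case","cover_edge","leaf_edge","cone_a","pot","tape","stack","brush","tin"],save="a")
s=bot.get_state();print(s["t"],s["ee_pos"],s["ee_rot"],bot.tcp_to_grasp)
E
```

```text
scene case [([0.564, -0.04, -0.001], 0.65)]
scene cover_edge [([0.565, -0.038, 0.001], 0.72), ([0.606, 0.129, 0.26], 0.56)]
scene leaf_edge [([0.55, -0.099, 0.222], 0.65)]
scene cone_a [([0.529, -0.241, 0.001], 0.56)]
scene pot [([0.683, 0.228, 0.002], 0.64)]
scene tape [([0.728, -0.138, -0.003], 0.67)]
scene stack [([0.525, 0.264, -0.003], 0.79)]
scene brush [([0.514, -0.323, 0.003], 0.75)]
scene tin [([0.644, -0.268, 0.002], 0.64)]
top case [([0.567, -0.048, -0.001], 0.91)]
top cover_edge [([0.605, 0.125, 0.263], 0.94)]
top leaf_edge [([0.552, -0.096, 0.226], 0.86)]
top cone_a [([0.423, -0.197, -0.001], 0.93), ([0.535, -0.243, -0.001], 0.6)]
top pot [([0.685, 0.229, -0.002], 0.82)]
top tape [([0.728, -0.13, -0.0], 0.67)]
top stack [([0.529, 0.261, 0.002], 0.98)]
top brush [([0.515, -0.331, -0.001], 0.94)]
top tin [([0.645, -0.267, -0.001], 0.72)]
1.0 [ 0.23618196 -0.4966868   0.2186246 ] [-2.02723386e-05  9.75479135e-01  2.20091928e-01 -1.00813260e-05] 0.0188
```

View pics/a_scene.png

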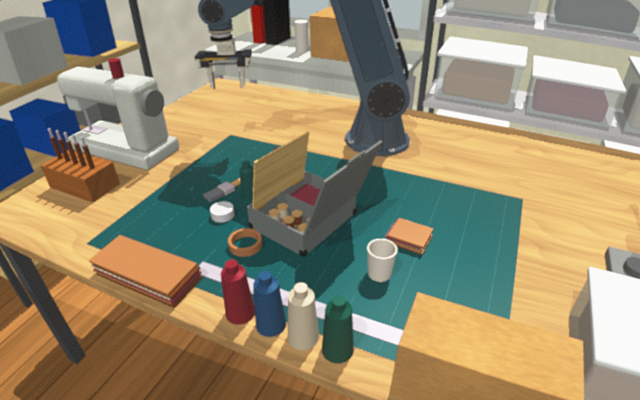

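View pics/a_top.png

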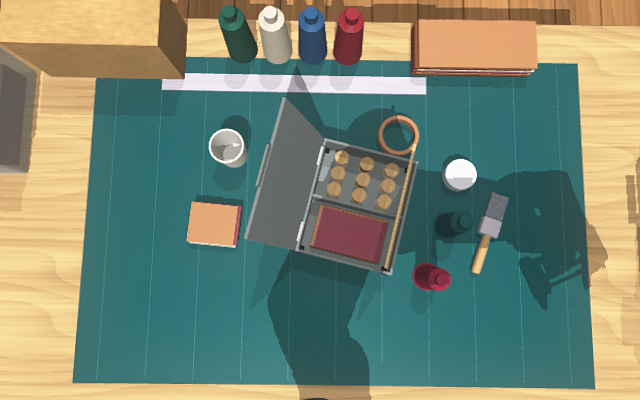

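The scene view (case near 300,210) and the top view (case near 355,205) both show the leaf upright on the −y side. The cover leans outwards towards the cup (227,147) and stack (214,224), and the cones stand at (455,224) and (432,277). From these I get case yaw ≈ −0.235, leaf ≈ 1.37 rad and cover ≈ 1.95 rad, and the heights agree. Next I turn the tool so its x lies along case +y, and close the fingers.

Call:
jog_arm(
  targets="0 0 -0.119 0 0 0 0;0 0 -0.119 0 0 0 0;0 0 -0.119 0 0 0 0;0 0 -0.119 0 0 0 0;0 0 -0.119 0 0 0 0;0 0 0 0 0 0 0",
  squeeze=10,
)

```text
t: 1.75
ee_pos: [0.2362, -0.4967, 0.2186]
ee_rot: [0.0, 0.785, 0.619, -0.0]
wrist_force: [0.7, -0.7, 0.3]
grip_width: 0.0379
grasp_force: 0.0
```

```bash
cat >> h.py <<'E'
C=np.array([.566,-.044]); a=-.235
R=np.array([[np.cos(a),np.sin(a)],[-np.sin(a),np.cos(a)]])
def st():
    s=bot.get_state(); p=s["ee_pos"]; q=s["ee_rot"]
    from scipy.spatial.transform import Rotation as Ro
    M=Ro.from_quat(np.r_[q[1:],q[0]]).as_matrix()
    print("t",s["t"],"case xyz",(R@(p[:2]-C)).round(3),p[2].round(4),"F",np.round(s["wrist_force"],1),"toolx",M[:,0].round(3),"z",M[:,2].round(3),"w",s["grip_width"])
E
python3 -c "from h import *; st()"
```

```text
t 1.75 case xyz [-0.215 -0.517] 0.2186 F [ 0.7 -0.7  0.3] toolx [ 0.234  0.972 -0.   ] z [ 0. -0. -1.] w 0.03787174863226922
```

Call:
jog_arm(
  targets="0 0 0 0.124 0.067 0 0;0 0 0 0.124 0.067 0 0;0 0 0 0.124 0.067 0 0;0 0 0 0.124 0.067 0 0;0 0 0 0.124 0.067 0 0;0 0 0 0.124 0.067 0 0;0 0 0 0.124 0.067 0 0;0 0 0 0.124 0.067 0 0;0 0 0 0 0 0.04 0;0 0 0 0 0 0 0",
)

```text
t: 3.0
ee_pos: [0.536, -0.1605, 0.2013]
ee_rot: [-0.001, 0.786, 0.619, -0.001]
wrist_force: [0.6, 0.5, -0.9]
grip_width: 0.0002
grasp_force: 0.0
```

```bash
python3 -c "from h import *; st(); find(['leaf_edge','cover_edge','cone_a'],save='b')"
```

```text
t 3.0 case xyz [-0.002 -0.12 ] 0.2013 F [ 0.6  0.5 -0.9] toolx [0.235 0.972 0.   ] z [-0.003  0.001 -1.   ] w 0.0001941699480441677
scene leaf_edge [([0.549, -0.098, 0.222], 0.71)]
scene cover_edge [([0.601, 0.132, 0.259], 0.68)]
scene cone_a [([0.528, -0.242, -0.002], 0.91), ([0.512, -0.325, 0.002], 0.48)]
top leaf_edge [([0.55, -0.098, 0.224], 0.91)]
top cover_edge [([0.604, 0.127, 0.26], 0.85)]
top cone_a [([0.604, 0.129, 0.262], 0.42)]
```

View pics/b_scene.png

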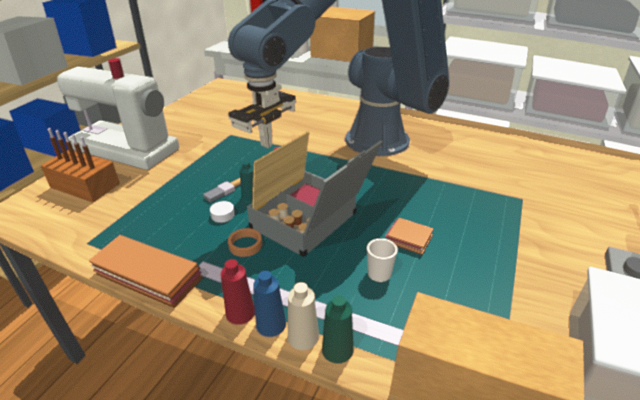

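Call:
jog_arm(
  targets="0 0 0 0.062 0 0.008 0;0 0 0 0.062 0 0.008 0;0 0 0 0.045 0 0.022 0;0 0 0 0.046 0 0.024 0;0 0 0 0.046 0 0.024 0;0 0 0 0.038 0 0.036 0;0 0 0 0.038 0 0.036 0;0 0 0 0.026 0 0.044 0;0 0 0 0.026 0 0.044 0;0 0 0 0 0 0 0",
)

```text
t: 4.65
ee_pos: [0.5723, -0.0086, 0.1025]
ee_rot: [-0.001, 0.785, 0.62, -0.001]
wrist_force: [0.1, -0.4, -0.1]
grip_width: 0.0004
grasp_force: 0.0
```

```bash
python3 -c "from h import *; st(); find(['leaf_edge','cover_edge'])"
```

```text
t 4.65 case xyz [-0.002  0.036] 0.1025 F [ 0.1 -0.4 -0.1] toolx [ 0.232  0.973 -0.   ] z [-0.003  0.    -1.   ] w 0.00037020365130839973
scene leaf_edge [([0.582, 0.033, 0.102], 0.88)]
scene cover_edge [([0.605, 0.131, 0.261], 0.75)]
top leaf_edge []
top cover_edge [([0.604, 0.125, 0.262], 0.8), ([0.531, -0.241, -0.001], 0.59)]
```

Call:
jog_arm(
  targets="0 0 0 0.006 0 0.024 0;0 0 0 0.006 0 0.024 0;0 0 0 0.006 0 0.024 0;0 0 0 0.004 0 0.022 0;0 0 0 0 0 0.004 0;0 0 0 0 0 0 0",
)

```text
t: 5.7
ee_pos: [0.5748, -0.0004, 0.0648]
ee_rot: [-0.0, 0.785, 0.62, -0.0]
wrist_force: [-1.8, 1.2, 2.6]
grip_width: 0.0004
grasp_force: 1.4
```

```bash
python3 -c "from h import *; st(); find(['leaf_edge'],save='c')"
```

```text
t 5.7 case xyz [-0.002  0.044] 0.0648 F [-1.8  1.2  2.6] toolx [0.232 0.973 0.   ] z [-0.001  0.    -1.   ] w 0.0004338715316014286
scene leaf_edge [([0.563, -0.042, 0.003], 0.18)]
top leaf_edge []
```

Call:
jog_arm(
  targets="0 0 0 0 0 0.006 0;0 0 0 0 0 0 0;0 0 0 0 0 0 0",
)

```text
t: 6.28
ee_pos: [0.5753, -0.0007, 0.0646]
ee_rot: [0.0, 0.785, 0.62, 0.0]
wrist_force: [-9.4, 1.3, 24.7]
grip_width: 0.0006
grasp_force: 12.7
```

Call:
jog_arm(
  targets="0 0 0 0 0 -0.03 0;0 0 0 0 0 -0.12 0;0 0 0 0 0 -0.15 0;0 0 0 0 0 -0.15 0;0 0 0 0 0 -0.15 0;0 0 0 0 0 -0.02 0;0 0 0 0.12 0 0 0;0 0 0 0.12 0 0 0;0 0 0 0.12 0 0 0;0 0 0 0.12 0 0 0;0 0 0 0 0 0 0",
)

```text
t: 7.65
ee_pos: [0.6195, 0.1887, 0.3088]
ee_rot: [-0.001, 0.784, 0.621, -0.001]
wrist_force: [0.2, -0.6, -0.5]
grip_width: 0.0005
grasp_force: 0.0
```

```bash
python3 -c "from h import *; st(); find(['leaf_edge','cover_edge','pot'],save='d')"
```

```text
t 7.65 case xyz [-0.002  0.239] 0.3088 F [ 0.2 -0.6 -0.5] toolx [ 0.229  0.973 -0.001] z [-0.002 -0.    -1.   ] w 0.00047414135139981384
scene leaf_edge [([0.582, 0.036, 0.061], 0.86)]
scene cover_edge [([0.601, 0.128, 0.26], 0.79)]
scene pot [([0.679, 0.228, -0.001], 0.82)]
top leaf_edge [([0.584, 0.039, 0.059], 0.76)]
top cover_edge [([0.603, 0.129, 0.262], 0.72)]
top pot [([0.683, 0.227, -0.003], 0.51)]
```

View pics/d_scene.png

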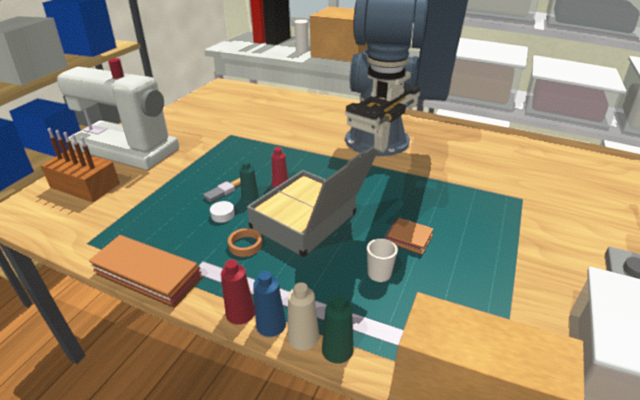

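Leaf is flat (edge z 0.06), the cover stands, and nothing else moved (cones at 248,185 and 280,167, cup at 381,260). Now I lower the fingertips behind the cover and push it to about upright.

Call:
jog_arm(
  targets="0 0 0 0 0 0.1 0;0 0 0 0 0 0.1 0;0 0 0 -0.052 0 -0.003 0;0 0 0 -0.052 0 -0.003 0;0 0 0 -0.052 0 -0.003 0;0 0 0 -0.052 0 -0.003 0;0 0 0 -0.052 0 -0.003 0;0 0 0 -0.052 0 -0.003 0;0 0 0 0 0 0 0",
)

```text
t: 9.18
ee_pos: [0.5902, 0.063, 0.2377]
ee_rot: [-0.0, 0.786, 0.619, -0.001]
wrist_force: [0.4, 0.6, 0.0]
grip_width: 0.0002
grasp_force: 0.0
```

```bash
python3 -c "from h import *; st(); find(['cover_edge'])"
```

```text
t 9.175 case xyz [-0.001  0.11 ] 0.2377 F [0.4 0.6 0. ] toolx [ 0.234  0.972 -0.001] z [-0.001 -0.001 -1.   ] w 0.00015958362678177387
scene cover_edge [([0.586, 0.053, 0.275], 0.56)]
top cover_edge []
```

Call:
jog_arm(
  targets="0 0 0 -0.068 0 0.013 0;0 0 0 -0.068 0 0.013 0;0 0 0 -0.055 0 0.028 0;0 0 0 -0.055 0 0.028 0;0 0 0 -0.042 0 0.041 0;0 0 0 -0.042 0 0.041 0;0 0 0 -0.03 0 0.052 0;0 0 0 -0.03 0 0.052 0;0 0 0 0 0 0 0",
)

```text
t: 10.5
ee_pos: [0.5533, -0.0875, 0.1288]
ee_rot: [-0.001, 0.785, 0.619, -0.001]
wrist_force: [0.5, 0.0, 0.2]
grip_width: 0.0007
grasp_force: 0.0
```

```bash
python3 -c "from h import *; st(); find(['cover_edge'])"
```

```text
t 10.5 case xyz [-0.002 -0.045] 0.1288 F [0.5 0.  0.2] toolx [ 0.233  0.972 -0.   ] z [-0.003  0.001 -1.   ] w 0.0007080875468442546
scene cover_edge [([0.54, -0.125, 0.132], 0.57)]
top cover_edge []
```

Call:
jog_arm(
  targets="0 0 0 -0.01 0 0.024 0;0 0 0 -0.01 0 0.024 0;0 0 0 -0.01 0 0.024 0;0 0 0 -0.005 0 0.022 0;0 0 0 0 0 0.018 0;0 0 0 0 0 0.005 0;0 0 0 0 0 0 0",
)

```text
t: 11.58
ee_pos: [0.5512, -0.1006, 0.0837]
ee_rot: [-0.0, 0.785, 0.62, -0.0]
wrist_force: [-0.2, 0.0, 0.1]
grip_width: 0.0007
grasp_force: 0.0
```

Call:
jog_arm(
  targets="0 0 0 0 0 0.008 0;0 0 0 0 0 0 0;0 0 0 0 0 0 0",
)

```text
t: 11.95
ee_pos: [0.5516, -0.1007, 0.0825]
ee_rot: [0.0, 0.785, 0.62, 0.0]
wrist_force: [-7.5, 0.5, 19.9]
grip_width: 0.0006
grasp_force: 10.0
```

At the stop (20 N, z = 0.0825 as expected). Retreat upward and check.

Call:
jog_arm(
  targets="0 0 0 0 0 -0.02 0;0 0 0 0 0 -0.1 0;0 0 0 0 0 -0.15 0;0 0 0 0 0 -0.15 0;0 0 0 0 0 0 0;0 0 0 0 0 0 0",
)

```text
t: 12.7
ee_pos: [0.5508, -0.1005, 0.2479]
ee_rot: [-0.0, 0.785, 0.62, -0.0]
wrist_force: [-0.1, 1.0, -0.0]
grip_width: 0.0007
grasp_force: 0.0
```

```bash
python3 -c "from h import *; st(); find(['cover_edge','cone_a','pot','stack','tape','brush','tin'],save='e')"
```

```text
t 12.7 case xyz [-0.002 -0.058] 0.2479 F [-0.1  1.  -0. ] toolx [0.232 0.973 0.   ] z [-0.001  0.    -1.   ] w 0.0006858100313419546
scene cover_edge [([0.539, -0.135, 0.084], 0.8)]
scene cone_a [([0.42, -0.198, 0.004], 0.9), ([0.532, -0.246, 0.001], 0.78)]
scene pot [([0.684, 0.229, 0.001], 0.75)]
scene stack [([0.528, 0.264, -0.001], 0.86)]
scene tape [([0.727, -0.134, 0.001], 0.89), ([0.413, -0.194, 0.004], 0.69)]
scene brush [([0.514, -0.33, -0.002], 0.82)]
scene tin [([0.641, -0.272, 0.0], 0.96)]
top cover_edge []
top cone_a [([0.532, -0.244, -0.001], 0.6)]
top pot [([0.683, 0.226, 0.001], 0.71)]
top stack [([0.529, 0.263, -0.0], 0.87), ([0.567, -0.043, -0.002], 0.37)]
top tape [([0.726, -0.134, -0.004], 0.65)]
top brush [([0.515, -0.329, -0.003], 0.4)]
top tin []
```

View pics/e_scene.png

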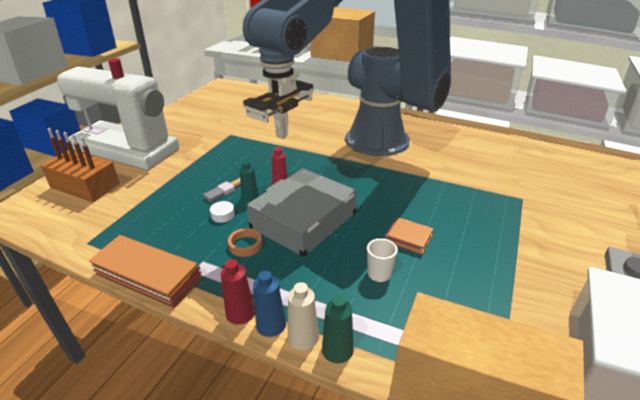

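The picture shows the case shut (300,205; edge z ≈ 0.083), all bystanders in place and the arm clear.

```bash
python3 -c "from rig import bot; print(bot.finish_job())"
```

```text
the job is handed in; nothing more can be done
None
```

The leaf was folded flat first, then the cover was pushed fully shut over it; no bystander moved measurably, and the job was handed in at about 13 s of the 64 s allowed, though the hand-in returned no verdict.

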